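# Put the last cup away and shut the carrier box

## Task

Put the yellow cup from the sloping stand away in the carrier box: set it down upright, without dropping it, nested fully into the yellow stack there. Then shut the box's lid all the way down without slamming it. Leave the stack where it stands, and leave the purple cups and the other things on the table undisturbed.

Things in the scene. Friction and masses are not known exactly. Their poses are not given: they have to be found in the camera images.
- cup: Yellow cup to put away, about 45 g, 66 mm across, 52 mm tall: foot 36 mm across, cone to 51 mm across at 32 mm up, there a shoulder, above it a straight band 66 mm outside, 60 mm inside. Nested, the shoulder rests on the rim below, 20 mm higher per cup. Origin: centre of underside; z: axis towards the mouth. It starts in the sloping stand, axis leaning 30 degrees towards the stand's front.
- cup_rim (a point): Centre of the mouth of the yellow cup to put away, on its axis at rim height, 52 mm from its underside; same axes as the cup.
- yellow_top: Upper one of the two yellow cups already nested in the carrier box (its mouth is the top of the yellow stack, 77 mm above the table); the same cup shape. Origin: centre of its underside, 25 mm above the table; z up.
- yellow_low: Lower yellow cup of that stack, standing loose on the box's floor, 5 mm above the table; the same cup shape and origin.
- purple_top: Upper one of two purple cups nested in the carrier box beside the yellow stack, axes of the stacks about 120 mm apart; the same cup shape. Leave alone.
- purple_low: Lower purple cup in the carrier box; the same cup shape. Leave alone.
- purple_cup: Purple cup in the other place of the sloping stand, 124 mm beside the yellow one; the same cup shape. Leave alone.
- stand: Fixed white sloping stand, 250 mm wide (its y) and 110 mm deep (its x), its plate rising 30 degrees towards +x and so facing the robot (-x); plate top 50 mm above the table at the middle, 20 mm at the front edge, 80 mm at the back. Two places for cups at y = -62 and +62 mm, with 6 mm high ribs around the feet. Origin: centre of its underside on the table.
- carrier: Fixed white carrier box, open-topped, outside 170 mm (its x) by 280 mm (its y) by 112 mm tall, walls and floor 5 mm thick. The yellow and purple stacks stand in it near y = -60 and +60 mm, either way round. Origin: centre of its underside on the table; the lid is hinged on its far (+x) rim.
- lid (a joint): Angle of the box's blue hinged lid (rad): 0 is fully shut, lying on the rim; it starts open between 1.5 and 1.8 (upright, 1.9 is the stop). A stiff hinge (about 0.4 N m of friction) holds the lid wherever it is left; it weighs 0.3 kg. Shutting it takes about 3 N at its edge.
- lid_hinge (a point): Middle of the lid's hinge line, on the box's far rim 112 mm above the table. Axes turn with the lid: the lid is a plate 8 mm thick that extends 170 mm from here along its -x and 140 mm to each side in y, its outer (top) face at z = +8 mm. y runs along the hinge.
- lid_handle (a point): Black knob on the lid's outer face, 28 mm across, standing 43 mm off that face, on the middle of the lid 30 mm from its free edge (140 mm from the hinge); this point is 35 mm off the face. Same axes as lid_hinge. When the lid is open the knob is on the side away from the robot.
- tape: Bystander: roll of white tape lying flat, 64 mm across, 22 mm tall; origin under its centre.
- gel: Bystander: clear bottle with a blue cap, 60 mm across, 150 mm tall, standing; origin under its centre.
- pen: Bystander: pen with a blue cap, 140 mm long, lying; origin near its middle, on the table.
- gauze: Bystander: white pack 90 x 65 x 40 mm; origin under its centre.
Things that resemble listed ones, but are neither listed nor needed, are in the scene too. What is shaped like the cup but green or pink is not meant.

How it is judged:
By the outcome, as a careful person would: the job done as asked, in the order asked, and still so for the second after the job is handed in, with the robot touching nothing.
It also fails if it takes over 58 s, if anything falls off the work surface, if the arm or the gripper's body presses on something with over 40 N, if the wrist force passes 120 N, or if a joint passes its speed limit or range.

## Robot

A 6-joint arm with a two-finger parallel gripper is mounted at the origin on the work surface. World frame = base frame: x ahead of the robot, y to its left, z up, the work surface at z = 0. Lengths are in m, angles in rad, forces in N, time in s.
With the tool pointing down it reaches from about 0.35 to 0.925 m from the base axis. Payload 6.4 kg.
Tool frame: the origin (TCP) lies between the finger pads; the fingertips stand 19 mm ahead of it and the grasp point (between the pads) is the TCP (env.tip_extent is the distance from the TCP to the fingertips, in m); z points along the fingers, y is the line along which they close (so a half turn about z gives the same grasp; the last joint's range is limited). The gripper opens to 85 mm and grips with 20 to 120 N. Pads are 22 mm wide; open, the fingers measure 114 mm over their backs; the gripper's body (76 mm by 85 mm) begins 54 mm behind the grasp point. The pads swing forward as they close: fully open they stand 13 mm farther back than shut.
Start: joints at [0.992, 0.245, 1.558, -0, 1.339, -0.174], TCP at [0.256, 0.597, 0.25] pointing down, gripper open.
Joint ranges: [-3.13, 3.13], [-1.02, 2.26], [0.13, 2.54], [-0.95, 4.09], [0.21, 2.88], [-2.74, 2.74]. Speed limits (rad/s): [2.57, 2.57, 3.14, 3.14, 3.14, 3.14].

## Interface

Orientations are given as a unit quaternion [x, y, z, w].
In Python, from cell import env gives the robot as it stands.
- The arm moves only by the shell command python3 -m pendant 'ROWS' [OPENING] [FORCE]. ROWS is a JSON object of lists of equal length, an entry for each row: "offset": the shift along the tool's x, y, z scaled (see below), a list of three; "roll": the turn about the tool's z scaled (see below). A call has 1 to 12 rows; each row is the pose to reach, as a shift and turn from the pose commanded when the call began, along the tool's axes at that moment, turning the shorter way round; what a row does not reach only later rows make up. The controller multiplies each number of a shift by 0.1 m and each number of a turn by 2 pi rad. A row lasts 1/10 s, in which the tool goes at most 50 mm and 8.59 degrees, less where a joint would pass 70% of its speed; a pose out of reach is approached as far as the arm can. A call with a number of a shift or a turn outside -1 to 1 is refused whole. A call with a gripper value outside its range is refused whole. OPENING is the closure, from 0 (fully open) to 1 (shut), set as the call begins (- or left out, the last holds). The fingers move at their own pace and stop on an object; FORCE is the grip in N (left out, the last holds). Time passes only in rows, so rows that repeat a pose let the fingers close. It gives the time, the measured TCP pose, the force, the opening and the grip force at its end, in the units of the state.
- env.read_state(): the state, without advancing time (a new reading comes with each control period).
- env.capture(name): name is "side" or "top" or "wrist"; returns the picture (400x640x3 uint8, red, green, blue); there is no depth.
- env.calibration(name): a dict with "mtx" (3x3 intrinsics, pixels), "rvec" (rotation vector, rad) and "tvec" (3), from world to camera coordinates, as OpenCV has them. Camera axes: x right, y down, z forward; pixel columns grow to the right and rows downward; lengths in m; the calibration is good to about 2 mm. The wrist camera is an equidistant fisheye: a pixel r from the principal point sees the ray r / f radians off the axis. A picture is of the moment at which its call begins: read the wrist's pose just before it. calibration takes no time and is no camera call; for the wrist camera it gives the pose at the moment of the call.
- env.finish_job(): hands the job in; it is judged then, once.
The state is a dict: "time_s": time; "q": joint angles; "joint_vel": joint speeds; "joint_torque": joint torques, N m; "eef_pos": TCP position; "ee_rot": TCP orientation; "contact_force": force on the tool from outside, world axes, zero at the start; "moment": the same for the moment, N m; "finger_gap": finger opening in m; "finger_force": force on a finger pad.
Only numpy, scipy, OpenCV 4.12 (cv2) and the standard library are available. Lean on these libraries where they do the work, as an engineer would, in place of code of your own. Each camera call takes 0.05 s, during which the arm holds its last target. There are 200 camera calls.

## Working session

There is one attempt and no reset: what is moved stays moved. The work goes in short steps, Python scripts to look and compute and a shell command to move; the robot and the scene stay as the last step left them, time stands still between calls to the robot, and variables do not carry over. Pictures are saved under pics/ and viewed, at most 10 in all, crops included, and the job is handed in when it is done.

```bash
ls; mkdir -p pics
python3 - <<'E'
from cell import env
import cv2
s=env.read_state();print(s['time_s'],s['eef_pos'],s['ee_rot'],s['finger_gap'],env.tip_extent)
for n in('side','top'):
    cv2.imwrite(f'pics/{n}0.png',env.capture(n)[:,:,::-1]); c=env.calibration(n);print(n,c)
E
```

```text
pics
0.0 [0.2557061  0.59701737 0.24917421] [ 2.01029411e-01  9.79584723e-01 -9.08432200e-04 -3.47020062e-04] 0.08529325323608028 0.019
side {'mtx': array([[417.54546997,   0.        , 320.44613305],
       [  0.        , 417.54546997, 201.93474358],
       [  0.        ,   0.        ,   1.        ]]), 'rvec': array([ 2.01631069, -0.79476372,  0.45355797]), 'tvec': array([-0.34720922,  0.30439135,  0.88690787])}
top {'mtx': array([[433.51275186,   0.        , 313.12952815],
       [  0.        , 433.51275186, 197.9669714 ],
       [  0.        ,   0.        ,   1.        ]]), 'rvec': array([ 2.12626044, -2.17224497,  0.16309056]), 'tvec': array([0.02033091, 0.51329403, 1.05054686])}
```

View pics/top0.png

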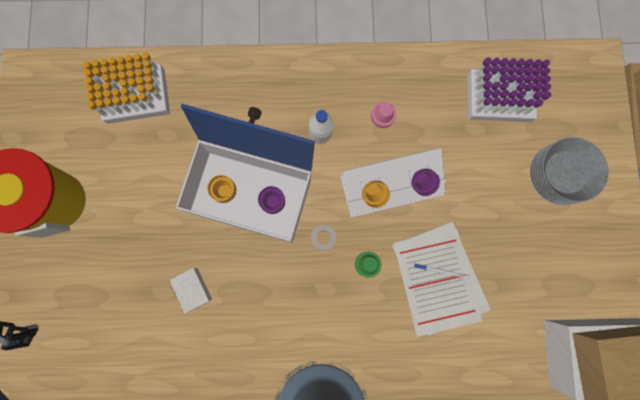

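View pics/side0.png

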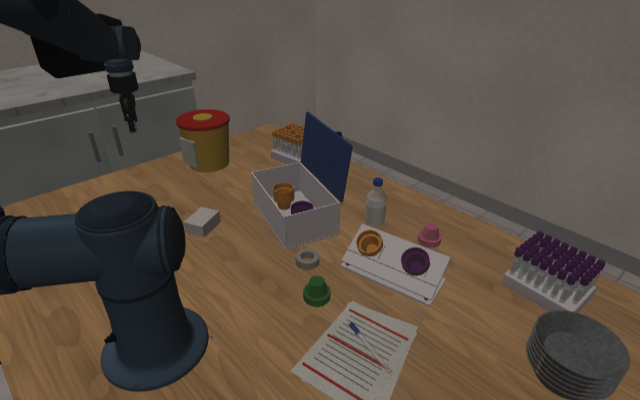

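Top view shows the carrier at (246,192), its yellow stack at (222,188) and purple stack at (272,200), the stand at (394,183), and gel at (320,126). What could be taken for the cup: yellow in stand top(376,193)/side(369,243), yellow stack in box top(222,188)/side(284,195), green cup top(368,264), pink cup top(383,114), orange tube rack (120,80), and the red/yellow pail. I choose the one in the stand at top(376,193).

```bash
cat > h.py <<'E'
import numpy as np,cv2
from cell import env
def ray(n,px):
    c=env.calibration(n);R=cv2.Rodrigues(np.array(c['rvec']))[0];K=c['mtx'];t=np.array(c['tvec']).ravel()
    if n=='wrist':
        d=np.array([(px[0]-K[0,2])/K[0,0],(px[1]-K[1,2])/K[1,1]]);r=np.linalg.norm(d)
        v=np.array([*(d/r*np.sin(r) if r>1e-9 else d),np.cos(r)])
    else: v=np.linalg.inv(K)@[px[0],px[1],1]
    v=R.T@v; return -R.T@t,v/np.linalg.norm(v)
def plane(n,px,z):
    o,v=ray(n,px);return o+v*(z-o[2])/v[2]
def tri(rs):
    A=sum(np.eye(3)-np.outer(v,v) for o,v in rs);b=sum((np.eye(3)-np.outer(v,v))@o for o,v in rs)
    p=np.linalg.solve(A,b);return p,[round(1e3*np.linalg.norm(np.cross(p-o,v)),1) for o,v in rs]
def blobs(im,lo,hi,amin=40):
    m=cv2.inRange(cv2.cvtColor(im,cv2.COLOR_RGB2HSV),lo,hi)
    cs=[c for c in cv2.findContours(m,cv2.RETR_EXTERNAL,cv2.CHAIN_APPROX_NONE)[0] if cv2.contourArea(c)>amin]
    return cs
Y=((10,120,60),(30,255,255));P=((130,60,20),(170,255,255));B=((105,90,30),(125,255,140))
E
python3 - <<'E'
from h import *
T=cv2.imread('pics/top0.png')[:,:,::-1].copy();S=cv2.imread('pics/side0.png')[:,:,::-1].copy()
for n,im in(('top',T),('side',S)):
    o=ray(n,(320,200))[0];print(n,'cam',o.round(3))
    for k,c in(('Y',Y),('P',P),('B',B)):
        for b in blobs(im,*c):
            e=cv2.fitEllipse(b);x,y,w,h=cv2.boundingRect(b)
            if 150<x<450 and 90<y<300: print(n,k,'ell',np.round(e[0],1),np.round(e[1],1),round(e[2]),'box',x,y,w,h,'z.077',plane(n,e[0],.077).round(3))
a=cv2.resize(T[90:250,170:330],(400,400),interpolation=2);b=cv2.resize(T[140:220,336:456],(400,267),interpolation=2)
c=cv2.resize(S[210:310,330:460],(400,308),interpolation=2);d=cv2.resize(S[110:250,240:360],(240,280),interpolation=2)
o=np.zeros((600,800,3),np.uint8);o[:267,:400]=b;o[:308,400:]=c;o[270:600,:330]=cv2.resize(a,(330,330));o[310:590,400:640]=d
cv2.imwrite('pics/crop1.png',o[:,:,::-1])
E
```

```text
top cam [0.357 0.018 1.114]
top Y ell [375.6 193.9] [25.8 26.7] 98 box 362 181 28 27 z.077 [ 0.515 -0.142  0.077]
top Y ell [221.4 188.4] [25.2 27.6] 123 box 208 175 28 27 z.077 [0.536 0.231 0.077]
top P ell [271.1 199.4] [25.2 26.3] 141 box 258 186 27 27 z.077 [0.507 0.111 0.077]
top P ell [425.2 181.9] [25.6 26.8] 87 box 412 169 28 27 z.077 [ 0.542 -0.264  0.077]
top P ell [383.  114.2] [22.2 22.9] 48 box 371 103 24 24 z.077 [ 0.715 -0.169  0.077]
top B ell [251.  137.9] [ 30.6 172.7] 107 box 181 104 133 66 z.077 [0.661 0.159 0.077]
side cam [-0.158 -0.66   0.734]
side Y ell [485.  347.7] [118.8 187.9] 4 box 414 235 151 165 z.077 [ 0.438 -0.499  0.077]
side Y ell [369.1 242.6] [25.  25.7] 101 box 356 230 27 26 z.077 [ 0.522 -0.133  0.077]
side Y ell [283.2 194.2] [20.5 26.4] 176 box 273 183 21 26 z.077 [0.511 0.201 0.077]
side Y ell [289.7 133. ] [18.6 34.7] 97 box 269 123 35 22 z.077 [0.829 0.551 0.077]
side Y ell [202.2 116.5] [ 7.3 19.5] 85 box 193 113 19 8 z.077 [0.663 0.943 0.077]
side P ell [414.9 260.9] [26.3 27.9] 116 box 401 248 29 27 z.077 [ 0.549 -0.256  0.077]
side P ell [300.2 206.6] [10.1 24. ] 79 box 291 201 22 13 z.077 [0.503 0.114 0.077]
side B ell [377.6 181.5] [7.6 8.4] 89 box 374 178 9 8 z.077 [0.785 0.059 0.077]
side B ell [325.7 154.7] [44.1 79.2] 159 box 301 112 51 89 z.077 [0.798 0.312 0.077]
```

View pics/crop1.png

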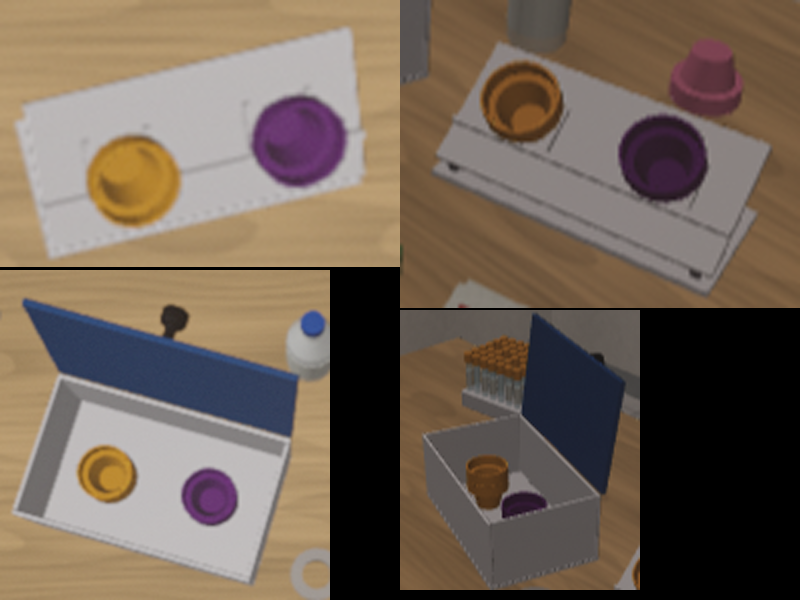

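Run:
```python
from h import *
t=lambda a,b:tri([ray('top',a),ray('side',b)])
y,e=t((375.6,193.9),(369.1,242.6));p,e2=t((425.2,181.9),(414.9,260.9))
print('cup',y.round(4),e,'purple',p.round(4),e2,np.linalg.norm(y-p)); d=(y-p)[:2]; print('stand yaw',np.degrees(np.arctan2(-d[0],d[1])))
C=[plane('top',q,.112)[:2] for q in((177.3,208.3),(291.7,240.8),(199.1,141.9),(310.1,171))]
FL,FR,BL,BR=C;print(np.round(C,4),[np.linalg.norm(a-b).round(3) for a,b in((FL,FR),(BL,BR),(FL,BL),(FR,BR))])
for a,b in((FL,FR),(BL,BR)): print('yaw',np.degrees(np.arctan2(-(a-b)[0],(a-b)[1])))
print('ctr',np.mean(C,0),'hinge',(BL+BR)/2)
print('lidTL',t((181.6,105),(306,112.5)),'lidTR',t((314,141.9),(351,146)))
print('knob',plane('top',(254,114),.25),'gel',plane('top',(321,117),.15))
s=env.read_state()
from scipy.spatial.transform import Rotation as R
print(R.from_quat(s['ee_rot']).as_matrix().round(4))
```

```text
cup [ 0.5132 -0.1404  0.0858] [np.float64(0.1), np.float64(0.1)] purple [ 0.54   -0.2614  0.0857] [np.float64(0.0), np.float64(0.0)] 0.12394801568120897
stand yaw 12.496160164042962
[[0.4851 0.3259]
 [0.4042 0.0614]
 [0.643  0.2779]
 [0.5671 0.0157]] [np.float64(0.277), np.float64(0.273), np.float64(0.165), np.float64(0.169)]
yaw -17.01042863492983
yaw -16.154280517086903
ctr [0.52483098 0.17025586] hinge [0.60503041 0.14682556]
lidTL (array([0.67160714, 0.27258138, 0.27695291]), [np.float64(1.7), np.float64(1.7)]) lidTR (array([0.59061449, 0.00742298, 0.27815751]), [np.float64(0.4), np.float64(0.4)])
knob [0.66078326 0.12966875 0.25      ] gel [ 0.68569518 -0.01199713  0.15      ]
[[-9.192e-01  3.938e-01 -1.000e-03]
 [ 3.938e-01  9.192e-01 -1.500e-03]
 [ 3.000e-04 -1.800e-03 -1.000e+00]]
```

Rim centres: cup at (0.513,-0.140,0.086), 124 mm from the purple one, which matches the stated spacing. The carrier yaw is about -16.5° and the lid about 1.73 rad. Next I move above the cup.

```bash
python3 -m pendant '{"offset":[[-0.5,-0.5,0],[-1,-1,0],[-1,-1,0],[-1,-1,0],[-1,-1,0]],"roll":[-0.02,-0.04,-0.06,-0.08,-0.0992]}' 0 20 >/dev/null
for i in 1 2 3 4 5 6; do :; done
python3 -m pendant '{"offset":[[-0.05,-0.45,0],[-0.1,-0.91,0],[-0.1,-0.91,0]],"roll":[0,0,0]}' >/dev/null
python3 -m pendant '{"offset":[[-0.05,-0.45,0],[-0.1,-0.91,0],[-0.1,-0.91,0]],"roll":[0,0,0]}' >/dev/null
python3 -m pendant '{"offset":[[-0.05,-0.45,0],[-0.1,-0.91,0],[-0.1,-0.91,0]],"roll":[0,0,0]}'
```

```text
time_s: 1.5
eef_pos: [0.3982, 0.2035, 0.2503]
ee_rot: [-0.106, 0.994, -0.0, 0.0]
contact_force: [-0.2, 0.3, 0.4]
finger_gap: 0.0856
finger_force: 0.0
```

```bash
python3 -m pendant '{"offset":[[-0.05,-0.45,0],[-0.1,-0.9,0],[-0.1,-0.9,0]],"roll":[0,0,0]}' >/dev/null
python3 -m pendant '{"offset":[[-0.05,-0.45,0],[-0.1,-0.9,0],[-0.1,-0.9,0]],"roll":[0,0,0]}' >/dev/null
python3 -m pendant '{"offset":[[-0.05,-0.45,0],[-0.1,-0.9,0],[-0.1,-0.9,0]],"roll":[0,0,0]}' >/dev/null
python3 -m pendant '{"offset":[[-0.05,-0.45,0],[-0.1,-0.9,0],[-0.1,-0.9,0],[-0.1,-0.9,0],[-0.1,-0.9,0]],"roll":[0,0,0,0,0]}'
cat >> h.py <<'E'
from scipy.spatial.transform import Rotation as Rn
def go(tgt):
    s=env.read_state();M=Rn.from_quat(s['ee_rot']).as_matrix()
    print('t',round(s['time_s'],2),'at',s['eef_pos'].round(4),'off',(M.T@(np.array(tgt)-s['eef_pos'])/.1).round(3),'yaw tooly',np.degrees(np.arctan2(M[1,1],M[0,1])).round(2),'gap',round(s['finger_gap'],4),'F',np.round(s['contact_force'],1))
E
python3 - <<'E'
from h import *
go([.5132,-.1404,.09])
im=env.capture('wrist');cv2.imwrite('pics/w1.png',im[:,:,::-1])
for b in blobs(im,*Y,300):
    e=cv2.fitEllipse(b);print(np.round(e[0],1),np.round(e[1],1),plane('wrist',e[0],.086).round(4))
E
```

```text
time_s: 2.9
eef_pos: [0.5141, -0.1344, 0.2499]
ee_rot: [-0.11, 0.994, 0.001, -0.0]
contact_force: [0.2, -0.1, -0.4]
finger_gap: 0.0856
finger_force: 0.0
t 2.9 at [ 0.5141 -0.1344  0.2499] off [ 0.021 -0.059  1.599] yaw tooly 102.65 gap 0.0856 F [ 0.2 -0.1 -0.4]
[470.6 365.6] [28.6 56.8] [0.7269 0.1396 0.086 ]
[166.4 354.9] [28.3 41.8] [ 0.7985 -0.29    0.086 ]
[560.4 250.7] [44. 51.] [0.5292 0.1964 0.086 ]
[311.9 180.4] [68.2 68.9] [ 0.5119 -0.1414  0.086 ]
[353.2 159.4] [336.5 738.6] [ 0.4836 -0.1079  0.086 ]
```

View pics/w1.png

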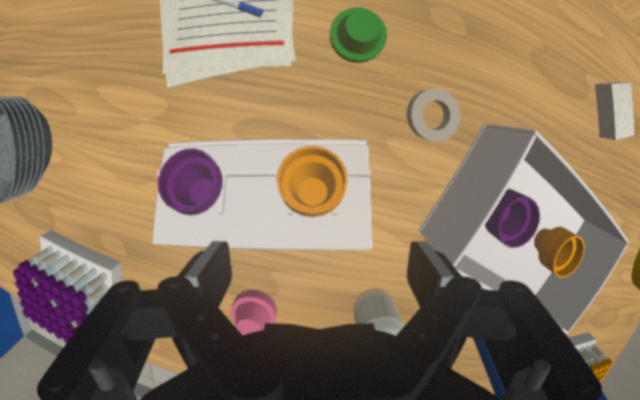

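Wrist view confirms the yellow cup at (312,180), mouth toward the robot, purple beside it at (190,181). It gives (0.512,-0.141), which agrees with the two-view fix. Descending to grasp.

```bash
python3 -m pendant '{"offset":[[0.02,-0.065,0.3],[0.02,-0.065,0.6],[0.02,-0.065,0.9],[0.02,-0.065,0.9]],"roll":[0,0,0,0]}' 0 >/dev/null
python3 -m pendant '{"offset":[[0,0,0.2],[0,0,0.4],[0,0,0.55],[0,0,0.65],[0,0,0.7],[0,0,0.7],[0,0,0.7]],"roll":[0,0,0,0,0,0,0]}' 
python3 -c "
from h import *
go([.5125,-.141,.09])"
```

```text
time_s: 4.05
eef_pos: [0.5141, -0.1436, 0.0911]
ee_rot: [-0.109, 0.994, -0.0, 0.001]
contact_force: [0.0, 0.7, -0.2]
finger_gap: 0.0855
finger_force: 0.0
t 4.05 at [ 0.5141 -0.1436  0.0911] off [0.01  0.029 0.011] yaw tooly 102.52 gap 0.0855 F [ 0.   0.7 -0.2]
```

```bash
python3 -m pendant '{"offset":[[0.01,0.025,0],[0.01,0.025,0],[0.01,0.025,0]],"roll":[0,0,0]}' 0 20 >/dev/null
python3 -m pendant '{"offset":[[0,0,0],[0,0,0],[0,0,0],[0,0,0],[0,0,0],[0,0,0],[0,0,0],[0,0,0]],"roll":[0,0,0,0,0,0,0,0]}' 1 20
python3 -c "
from h import *
go([.5125,-.141,.09])"
```

```text
time_s: 5.15
eef_pos: [0.5121, -0.1413, 0.0908]
ee_rot: [-0.109, 0.994, -0.0, -0.0]
contact_force: [-2.9, 1.3, 5.7]
finger_gap: 0.0663
finger_force: 22.1
t 5.15 at [ 0.5121 -0.1413  0.0908] off [-0.004  0.002  0.008] yaw tooly 102.52 gap 0.0663 F [-2.9  1.3  5.7]
```

```bash
python3 -m pendant '{"offset":[[-0.03,0,-0.03],[-0.06,0,-0.06],[-0.09,0,-0.085],[-0.125,0,-0.11],[-0.16,0,-0.13],[-0.195,0,-0.145],[-0.21,0,-0.15],[-0.21,0,-0.15]],"roll":[0,0,0,0,0,0,0,0]}'
python3 - <<'E'
from h import *
im=env.capture('side');w=env.capture('wrist')
a=cv2.resize(im[180:300,310:450],(467,400),interpolation=2);b=w[120:400,160:480]
o=np.zeros((400,800,3),np.uint8);o[:,:467]=a;o[:280,470:790]=b
cv2.imwrite('pics/c2.png',o[:,:,::-1])
E
```

```text
time_s: 5.95
eef_pos: [0.5327, -0.1365, 0.1053]
ee_rot: [-0.109, 0.994, -0.0, 0.0]
contact_force: [0.4, 0.6, 0.0]
finger_gap: 0.0662
finger_force: 22.5
```

View pics/c2.png

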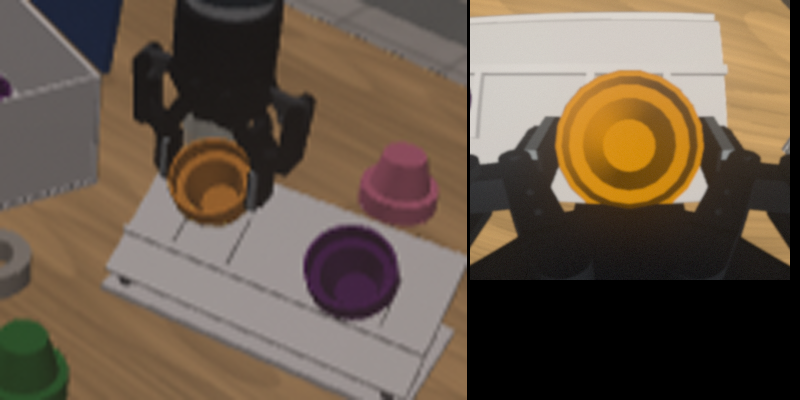

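The side crop shows the cup still in the grip, with its mouth at (210,180). The wrist crop shows its floor (629,145) nearly concentric with its rim (629,138). I compute the lean from those two points.

Run:
```python
from h import *
go([.5325,-.1365,.105]);tcp=env.read_state()['eef_pos']
o,_=ray('wrist',(320,200));print('cam-tcp',(o-tcp).round(4))
c=env.calibration('wrist');R=cv2.Rodrigues(np.array(c['rvec']))[0];K=c['mtx'];t=np.array(c['tvec']).ravel()
def proj(p):
    v=R@p+t;th=np.arctan2(np.hypot(v[0],v[1]),v[2]);d=v[:2]/np.hypot(v[0],v[1])*th;return K[[0,1],[0,1]]*d+K[:2,2]
sx=np.array([.976,.216,0])
cs=env.calibration('side')
for ph in (0,10,20,30,):
    a=-np.sin(np.radians(ph))*sx+[0,0,np.cos(np.radians(ph))]
    b=tcp-[0,0,.004]   # band middle
    r,f=b+.010*a,b-.037*a
    q=cv2.projectPoints(np.array([r,f]),np.array(cs['rvec']),np.array(cs['tvec']),cs['mtx'],None)[0].reshape(-1,2)
    print(ph,'wrist rim',proj(r).round(1),'floor-rim',(proj(f)-proj(r)).round(1),'side rim',q[0].round(1),'d',(q[1]-q[0]).round(1))
```

```text
t 6.05 at [ 0.5324 -0.1365  0.1051] off [-0.001  0.     0.001] yaw tooly 102.52 gap 0.0663 F [-0.1 -0.6 -0.4]
cam-tcp [-0.0658 -0.0144  0.123 ]
0 wrist rim [318.4 274.3] floor-rim [  0.1 -41.1] side rim [373.7 230.8] d [-1.4 14.7]
10 wrist rim [318.4 270.7] floor-rim [  0.1 -26.8] side rim [373.4 231.2] d [ 0.1 12.9]
20 wrist rim [318.4 266.8] floor-rim [  0.1 -12. ] side rim [373.1 231.6] d [ 1.6 10.7]
30 wrist rim [318.4 262.7] floor-rim [0.1 3.1] side rim [372.7 232.2] d [3.  8.2]
```

The cup leans still about 30°: it slid in the ribs and did not turn. I'll lift it and right it by pressing its foot sideways on the fixed box's front wall top.

```bash
python3 -m pendant '{"offset":[[0,0,-0.2],[0,0,-0.5],[0,0,-0.8],[0,0,-0.95],[0,0,-0.95]],"roll":[0,0,0,0,0]}' >/dev/null
python3 -m pendant '{"offset":[[0.04,0.25,0],[0.08,0.5,0],[0.13,0.75,0],[0.17,0.93,0]],"roll":[0,0,0,0]}' >/dev/null
python3 -m pendant '{"offset":[[0.04,0.25,0],[0.08,0.5,0],[0.13,0.75,0],[0.17,0.93,0]],"roll":[0,0,0,0]}' >/dev/null
python3 -m pendant '{"offset":[[0.04,0.25,0],[0.08,0.5,0],[0.13,0.75,0],[0.17,0.93,0]],"roll":[0,0,0,0]}' >/dev/null
python3 -m pendant '{"offset":[[0.04,0.25,0],[0.08,0.5,0],[0.13,0.75,0],[0.17,0.93,0],[0.17,0.93,0],[0.17,0.93,0]],"roll":[0.015,0.03,0.045,0.06,0.075,0.0806]}'
python3 - <<'E'
from h import *
go([.386,.211,.136])
w=env.capture('wrist')
for b in blobs(w,*Y,1500): e=cv2.fitEllipse(b);print(np.round(e[0],1),np.round(e[1],1))
cv2.imwrite('pics/w3.png',w[:,:,::-1])
E
```

```text
time_s: 8.35
eef_pos: [0.3845, 0.2122, 0.199]
ee_rot: [0.144, 0.99, -0.0, -0.001]
contact_force: [1.0, -0.2, 0.2]
finger_gap: 0.0665
finger_force: 22.7
t 8.35 at [0.3845 0.2122 0.199 ] off [-0.019 -0.007  0.63 ] yaw tooly 73.44 gap 0.0665 F [ 1.  -0.2  0.2]
[321.  174.6] [434.6 716.2]
```

View pics/w3.png

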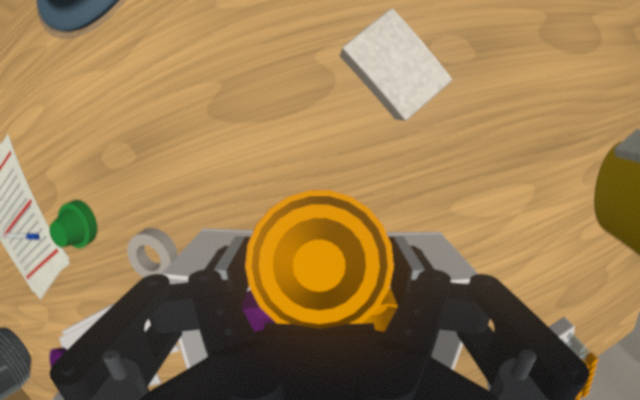

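The wrist view shows the cup at rim (320,258), floor (319,265), still leaning, and the box's front rim level at row 232, so the tool is square to the wall. Pressing now.

```bash
python3 -m pendant '{"offset":[[0,0,0.2],[0,0,0.4],[0,0,0.55],[-0.02,0,0.63],[-0.02,0,0.63]],"roll":[0,0,0,0,0]}' >/dev/null
python3 -m pendant '{"offset":[[-0.1,0,0],[-0.15,0,0],[-0.2,0,0],[-0.225,0,0],[-0.25,0,0],[-0.275,0,0],[-0.3,0,0],[-0.3,0,0]],"roll":[0,0,0,0,0,0,0,0]}'
cat > rf.py <<'E'
from h import *
go([.386,.211,.136])
w=env.capture('wrist')
c=w[170:340,220:420];hsv=cv2.cvtColor(c,cv2.COLOR_RGB2HSV)
import sys;cv2.imwrite(sys.argv[1],cv2.resize(c,(600,510))[:,:,::-1])
E
python3 rf.py pics/w4.png
```

```text
time_s: 9.7
eef_pos: [0.411, 0.2045, 0.1372]
ee_rot: [0.144, 0.99, 0.0, -0.008]
contact_force: [-26.0, 7.2, 19.7]
finger_gap: 0.0664
finger_force: 24.2
t 9.7 at [0.411  0.2045 0.1372] off [ 0.258 -0.008  0.017] yaw tooly 73.48 gap 0.0664 F [-26.    7.2  19.7]
```

View pics/w4.png

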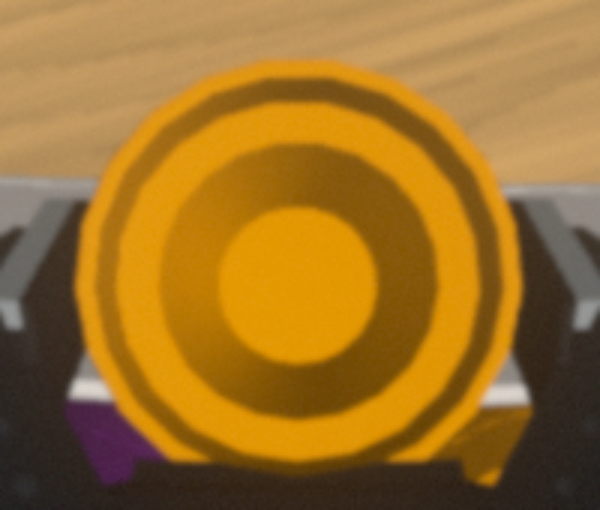

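Pushing 27 N sideways, 20 N up: the foot wedges by friction on the wall and does not turn. I'll move forward and up together along the arc so the foot's edge need not slide.

```bash
python3 -m pendant '{"offset":[[0,0,-0.02],[0,0,-0.04],[-0.02,0,-0.06],[-0.04,0,-0.08]],"roll":[0,0,0,0]}' 
python3 -m pendant '{"offset":[[-0.02,0,-0.02],[-0.04,0,-0.04],[-0.05,0,-0.05],[-0.05,0,-0.05]],"roll":[0,0,0,0]}'
cat > rf.py <<'E'
from h import *
go([.386,.211,.136])
w=env.capture('wrist')
hsv=cv2.cvtColor(w,cv2.COLOR_RGB2HSV)
m=cv2.inRange(hsv,(10,150,200),(30,255,255));n,l,st,ce=cv2.connectedComponentsWithStats(m[170:340,220:420])
for i in range(1,n):
    if st[i,4]>200: print('bright comp',st[i],ce[i].round(1)+[220,170])
E
python3 rf.py
```

```text
time_s: 10.15
eef_pos: [0.4182, 0.2021, 0.1446]
ee_rot: [0.143, 0.99, 0.0, -0.002]
contact_force: [-4.2, 1.5, -0.1]
finger_gap: 0.0663
finger_force: 22.5
time_s: 10.55
eef_pos: [0.4246, 0.2, 0.1501]
ee_rot: [0.144, 0.99, -0.0, -0.001]
contact_force: [-2.9, 0.7, -2.2]
finger_gap: 0.0665
finger_force: 23.0
t 10.55 at [0.4246 0.2    0.1501] off [ 0.401 -0.004  0.141] yaw tooly 73.49 gap 0.0665 F [-2.9  0.7 -2.2]
bright comp [  26   20  150  137 6258] [318.8 251.5]
bright comp [  71   40   55   51 2122] [318.3 235. ]
```

It is turning: the floor is now about 23 px above the rim centre, a lean of roughly 12°. Continuing.

```bash
python3 -m pendant '{"offset":[[-0.02,0,-0.01],[-0.04,0,-0.025],[-0.06,0,-0.035],[-0.075,0,-0.04],[-0.075,0,-0.04]],"roll":[0,0,0,0,0]}' 
python3 rf.py
```

```text
time_s: 11.1
eef_pos: [0.4324, 0.198, 0.1545]
ee_rot: [0.144, 0.99, -0.0, 0.0]
contact_force: [-3.3, 0.8, -0.1]
finger_gap: 0.0663
finger_force: 23.0
t 11.1 at [0.4324 0.198  0.1545] off [ 0.482 -0.007  0.185] yaw tooly 73.49 gap 0.0663 F [-3.3  0.8 -0.1]
bright comp [  26   24  147  136 7855] [316.3 247.1]
```

Run:
```python
from h import *
w=env.capture('wrist');im=env.capture('side')
o=np.zeros((480,800,3),np.uint8);o[:340,:400]=cv2.resize(w[170:340,220:420],(400,340));o[:480,410:790]=cv2.resize(im[140:260,225:320],(380,480),interpolation=2)
cv2.imwrite('pics/c5.png',o[:,:,::-1])
```

```text
(no output)
```

View pics/c5.png

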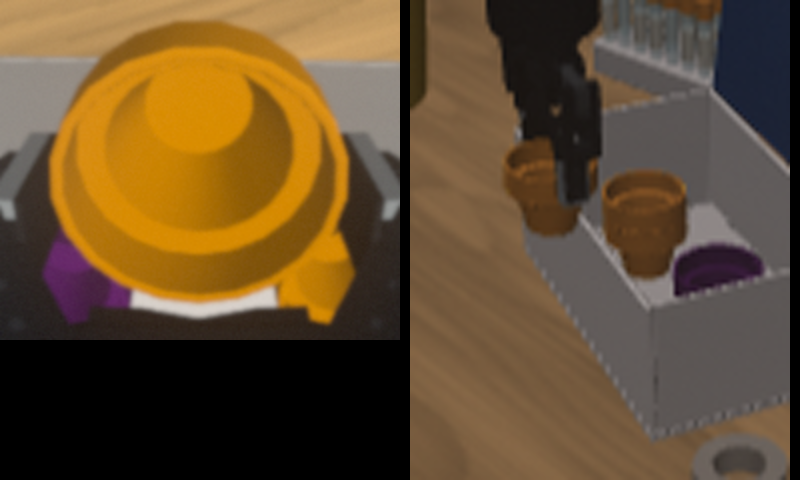

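Run:
```python
from h import *
s=env.read_state();tcp=s['eef_pos'];M=Rn.from_quat(s['ee_rot']).as_matrix()
rows=lambda x,y:(220+x/2,170+y/2)
o,vl=ray('wrist',rows(50,172));_,vr=ray('wrist',rows(347,172));ang=np.arccos(vl@vr)
_,vc=ray('wrist',rows(199,173));_,vf=ray('wrist',rows(199,108))
D=.033/np.tan(ang/2);rim=o+vc*D
print('dist',D,'rim in tool',(M.T@(rim-tcp)*1e3).round(1))
for rz in(-.004,-.006,-.008):   # assumed rim height above tcp (tool z)
    v=M.T@vc;oo=M.T@(o-tcp);r=oo+v*(rz-oo[2])/v[2]
    w=M.T@vf
    k=np.roots([1,2*w@(oo-r),(oo-r)@(oo-r)-.049**2]).real.max();f=oo+w*k;a=(r-f)/.049
    print(rz,(r*1e3).round(1),'axis',a.round(3),'lean deg',np.degrees(np.arctan2(a[0],-a[2])).round(1))
```

```text
dist 0.13591848106426827 rim in tool [ 6.5  0.2 -1.5]
-0.004 [ 7.7  0.2 -4. ] axis [ 0.071 -0.002 -0.997] lean deg 4.1
-0.006 [ 8.8  0.2 -6. ] axis [ 0.076 -0.002 -0.997] lean deg 4.4
-0.008 [ 9.8  0.2 -8. ] axis [ 0.081 -0.002 -0.997] lean deg 4.6
```

The wrist crop shows rim centre (199,173) and floor (199,108), so the lean is only about 4°, with the axis about 6 mm robot-ward of the TCP. The side crop agrees, with the box stack's mouth centred at crop (644,188). I combine views for the stack position.

```bash
python3 -m pendant '{"offset":[[0,0,-0.15],[0,0,-0.3],[0,0,-0.5],[0,0,-0.5],[0,0,-0.5]],"roll":[0,0,0,0,0]}'
python3 - <<'E'
from h import *
print('side z.077',plane('side',(283.5,187),.077).round(4),'tri',tri([ray('side',(283.5,187)),ray('top',(221.4,188.4))]),'top z.077',plane('top',(221.4,188.4),.077).round(4))
st=np.array([.537,.232]);tx=np.array([-.959,.284]);go([*(st-.0055*tx),.2])
E
```

```text
time_s: 11.75
eef_pos: [0.4329, 0.198, 0.2048]
ee_rot: [0.143, 0.99, 0.0, 0.002]
contact_force: [-0.1, 0.7, -1.0]
finger_gap: 0.0664
finger_force: 23.0
side z.077 [0.5392 0.2344 0.077 ] tri (array([0.535635  , 0.23038331, 0.08008316]), [np.float64(0.4), np.float64(0.4)]) top z.077 [0.5359 0.2312 0.077 ]
t 11.75 at [0.4329 0.198  0.2048] off [-0.957  0.621  0.051] yaw tooly 73.5 gap 0.0664 F [-0.1  0.7 -1. ]
```

```bash
python3 -m pendant '{"offset":[[-0.2,0.13,0],[-0.45,0.3,0],[-0.7,0.46,0],[-0.9,0.58,0],[-0.955,0.62,0],[-0.955,0.62,0],[-0.955,0.62,0]],"roll":[0,0,0,0,0,0,0]}'
python3 -m pendant '{"offset":[[0,0,0.15],[0,0,0.3],[0,0,0.45],[0,0,0.55],[0,0,0.6],[0,0,0.6]],"roll":[0,0,0,0,0,0]}'
python3 - <<'E'
from h import *
st=np.array([.537,.232]);tx=np.array([-.959,.284]);go([*(st-.0055*tx),.11])
E
```

```text
time_s: 12.45
eef_pos: [0.5402, 0.2302, 0.2034]
ee_rot: [0.143, 0.99, -0.0, -0.001]
contact_force: [1.2, -1.1, -0.2]
finger_gap: 0.0661
finger_force: 23.0
time_s: 13.05
eef_pos: [0.5406, 0.2302, 0.1431]
ee_rot: [0.143, 0.99, -0.0, -0.001]
contact_force: [0.6, -0.5, 0.3]
finger_gap: 0.0663
finger_force: 23.0
t 13.05 at [0.5406 0.2302 0.1431] off [-0.016  0.007  0.331] yaw tooly 73.5 gap 0.0663 F [ 0.6 -0.5  0.3]
```

```bash
python3 -m pendant '{"offset":[[-0.01,0,0.06],[-0.015,0,0.12],[-0.015,0,0.18],[-0.015,0,0.24],[-0.015,0,0.3],[-0.015,0,0.36],[-0.015,0,0.36]],"roll":[0,0,0,0,0,0,0]}'
python3 -m pendant '{"offset":[[0,0,0.02],[0,0,0.04],[0,0,0.06],[0,0,0.06]],"roll":[0,0,0,0]}'
python3 -m pendant '{"offset":[[0,0,0.02],[0,0,0.03],[0,0,0.03]],"roll":[0,0,0]}'
```

```text
time_s: 13.75
eef_pos: [0.5419, 0.2298, 0.107]
ee_rot: [0.143, 0.99, -0.0, -0.001]
contact_force: [-0.1, -0.1, 0.4]
finger_gap: 0.066
finger_force: 23.0
time_s: 14.15
eef_pos: [0.5425, 0.2299, 0.1021]
ee_rot: [0.143, 0.99, -0.0, -0.0]
contact_force: [-0.3, -0.7, 0.5]
finger_gap: 0.0663
finger_force: 23.0
time_s: 14.45
eef_pos: [0.5426, 0.23, 0.0992]
ee_rot: [0.143, 0.99, 0.0, -0.0]
contact_force: [-0.4, 0.8, -0.9]
finger_gap: 0.0666
finger_force: 23.0
```

```bash
python3 -m pendant '{"offset":[[0,0,0.015],[0,0,0.03],[0,0,0.03]],"roll":[0,0,0]}' | grep -E 'eef|contact'
python3 -m pendant '{"offset":[[0,0,0.01],[0,0,0.02],[0,0,0.02]],"roll":[0,0,0]}'| grep -E 'eef|contact'
```

```text
eef_pos: [0.5424, 0.2299, 0.096]
contact_force: [-1.0, -0.7, -1.4]
eef_pos: [0.5425, 0.2299, 0.0941]
contact_force: [-0.6, 0.2, -0.7]
```

```bash
python3 -m pendant '{"offset":[[0,0,0.005],[0,0,0.01],[0,0,0.01]],"roll":[0,0,0]}'| grep -E 'eef|contact'
```

```text
eef_pos: [0.5428, 0.2301, 0.0935]
contact_force: [0.9, 1.4, 0.2]
```

```bash
for i in 1; do python3 -m pendant '{"offset":[[0,0,0.01],[0,0,0.02],[0,0,0.02]],"roll":[0,0,0]}'| grep -E 'eef|contact'; done
python3 - <<'E'
from h import *
w=env.capture('wrist');im=env.capture('side')
o=np.zeros((480,800,3),np.uint8);o[:340,:400]=cv2.resize(w[170:340,220:420],(400,340));o[:480,410:790]=cv2.resize(im[140:260,235:330],(380,480),interpolation=2)
cv2.imwrite('pics/c6.png',o[:,:,::-1])
E
```

```text
eef_pos: [0.5437, 0.2308, 0.0926]
contact_force: [0.0, 3.5, 5.6]
```

View pics/c6.png

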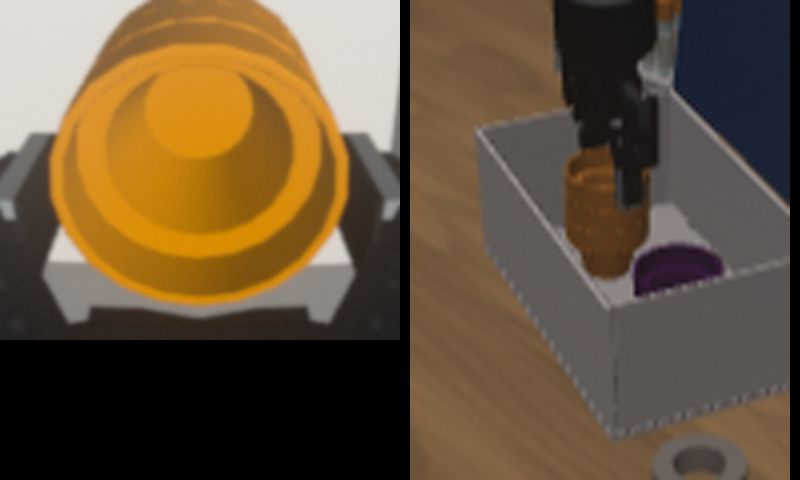

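The side crop shows the cup in line on the stack, bands flush, at crop (607,190). Force is 5.6 N at z = 0.0926, as expected for seating. I press a bit to level it, then release gently.

```bash
python3 -m pendant '{"offset":[[0,0,0.01],[0,0,0.02],[0,0,0.02]],"roll":[0,0,0]}'| grep -E 'eef|contact'
python3 - <<'E'
from h import *
go([.54,.23,.0926])
w=env.capture('wrist');hsv=cv2.cvtColor(w,cv2.COLOR_RGB2HSV)
c=cv2.cvtColor(w[170:340,220:420],cv2.COLOR_RGB2GRAY);v=hsv[170:340,320,2];print(v[::3])
E
```

```text
eef_pos: [0.5446, 0.2312, 0.0922]
contact_force: [-1.2, 2.8, 12.6]
t 16.05 at [0.5446 0.2312 0.0922] off [ 0.041 -0.024 -0.004] yaw tooly 73.5 gap 0.0664 F [-1.2  2.8 12.6]
[156 157 157 194 161 154 156 164 220 218 217 210 219 219 218 219 219 218
 220 220 218 219 219 219 219 219 196 180 181 181 182 177 177 177 176 177
 174 178 174 207 217 218 217 157 150 151 148 146 146 163 212 159 141  77
  51  47  48]
```

```bash
python3 -m pendant '{"offset":[[0,0,-0.01],[0,0,-0.01],[0,0,-0.01],[0,0,-0.01],[0,0,-0.01],[0,0,-0.01]],"roll":[0,0,0,0,0,0]}' 0 | grep -E 'eef|contact|gap'
python3 -m pendant '{"offset":[[0,0,-0.1],[0,0,-0.3],[0,0,-0.6],[0,0,-0.95],[0,0,-0.95],[0,0,-0.95]],"roll":[0,0,0,0,0,0]}' | grep -E 'eef|contact|gap'
python3 - <<'E'
from h import *
w=env.capture('wrist')
for b in blobs(w,*Y,1000): e=cv2.fitEllipse(b);print(np.round(e[0],1),np.round(e[1],1),plane('wrist',e[0],.09).round(4))
im=env.capture('side')
o=np.zeros((480,800,3),np.uint8);o[:300,:400]=cv2.resize(w[100:400,120:520],(400,300));o[:480,410:790]=cv2.resize(im[140:260,235:330],(380,480),interpolation=2)
cv2.imwrite('pics/c7.png',o[:,:,::-1])
E
```

```text
eef_pos: [0.5425, 0.2298, 0.09]
contact_force: [0.5, -0.4, -0.6]
finger_gap: 0.0851
eef_pos: [0.5433, 0.2301, 0.187]
contact_force: [-0.3, -0.8, -1.6]
finger_gap: 0.0857
[473.8 360. ] [39.7 41.2] [0.7617 0.3412 0.09  ]
[ 45.8 319.8] [ 62.6 110.5] [ 0.5956 -0.1605  0.09  ]
[321.5 193.8] [87. 93.] [0.5345 0.2342 0.09  ]
[342.4 160.7] [352.7 710.6] [0.5153 0.2554 0.09  ]
```

View pics/c7.png

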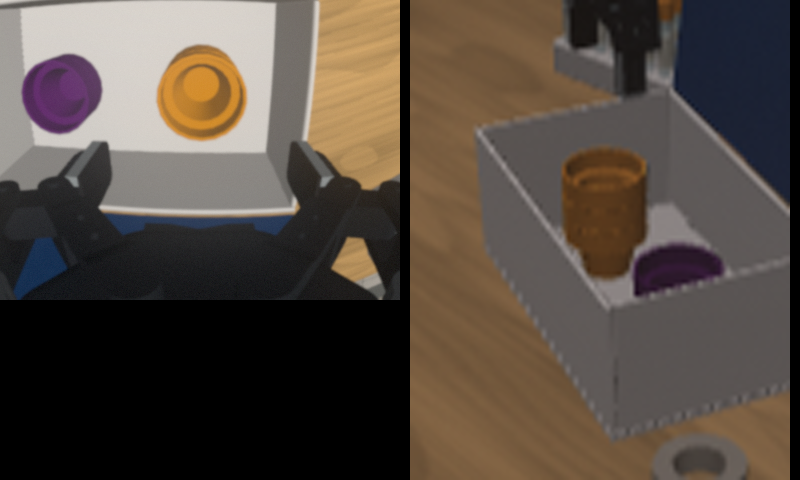

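The cup sits upright and fully nested: wrist crop (201,92), concentric on the stack, and the side crop shows a straight stack of three. Now the lid: I shut the fingers, go up and over behind it at carrier y = +63 mm, away from knob and gel.

```bash
python3 -m pendant '{"offset":[[0,0,-0.4],[0,0,-0.8],[0,0,-0.8]],"roll":[0,0,0]}' 1 >/dev/null
python3 -m pendant '{"offset":[[0,0,-0.4],[0,0,-0.8],[0,0,-0.8],[0,0,-0.8]],"roll":[0,0,0,0]}' >/dev/null
python3 -m pendant '{"offset":[[-0.3,0,0],[-0.6,0,0],[-0.8,0,0],[-0.8,0,0]],"roll":[0,0,0,0]}' >/dev/null
python3 -m pendant '{"offset":[[-0.3,0,0],[-0.6,0,0],[-0.8,0,0],[-0.8,0,0],[-0.8,0,0]],"roll":[0,0,0,0,0]}'
cat >> h.py <<'E'
def lidrel():
    s=env.read_state();d=s['eef_pos'][:2]-np.array([.606,.146]);x=np.array([.959,-.284]);y=np.array([.284,.959])
    print('X',(d@x).round(4),'Y',(d@y).round(4),'Z',s['eef_pos'][2].round(4),'t',round(s['time_s'],2))
E
python3 -c "
from h import *
lidrel();im=env.capture('side');c=blobs(im,*B,300)
for b in c:
    print(cv2.boundingRect(b),cv2.approxPolyDP(b,4,True).reshape(-1,2).tolist())"
```

```text
time_s: 19.0
eef_pos: [0.6948, 0.1849, 0.3433]
ee_rot: [0.143, 0.99, -0.0, -0.002]
contact_force: [-0.5, 0.1, 0.4]
finger_gap: 0.0004
finger_force: 0.0
X 0.0742 Y 0.0625 Z 0.3433 t 19.0
(301, 112, 51, 89) [[307, 112], [301, 161], [341, 200], [351, 146]]
```

```bash
python3 -m pendant '{"offset":[[0,0,0.2],[0,0,0.45],[0,0,0.7],[0,0,0.8],[0,0,0.8]],"roll":[0,0,0,0,0]}' | grep -E 'contact|eef'
python3 -m pendant '{"offset":[[0.1,0,0],[0.2,0,0],[0.28,0,0],[0.36,0,0],[0.44,0,0],[0.55,0,0],[0.55,0,0]],"roll":[0,0,0,0,0,0,0]}' | grep -E 'contact|eef'
python3 -c "
from h import *
lidrel();im=env.capture('side');c=blobs(im,*B,300)
for b in c:
    print(cv2.boundingRect(b),cv2.approxPolyDP(b,4,True).reshape(-1,2).tolist())"
```

```text
eef_pos: [0.6943, 0.185, 0.2633]
contact_force: [0.9, 0.0, -0.1]
eef_pos: [0.642, 0.2007, 0.2656]
contact_force: [0.5, 0.6, -0.4]
X 0.019 Y 0.0627 Z 0.2656 t 20.25
(299, 113, 45, 86) [[299, 113], [301, 161], [341, 198], [343, 147]]
```

```bash
python3 -m pendant '{"offset":[[0.08,0,0],[0.17,0,0.01],[0.26,0,0.01],[0.35,0,0.02],[0.44,0,0.04],[0.53,0,0.07],[0.61,0,0.1],[0.69,0,0.13],[0.77,0,0.17],[0.84,0,0.22],[0.91,0,0.27],[0.98,0,0.33]],"roll":[0,0,0,0,0,0,0,0,0,0,0,0]}' | grep -E 'contact|eef'
python3 -c "
from h import *
lidrel()"
```

```text
eef_pos: [0.5488, 0.2283, 0.2323]
contact_force: [1.1, 0.9, 2.9]
X -0.0782 Y 0.0627 Z 0.2323 t 21.5
```

```bash
python3 -m pendant '{"offset":[[0.05,0,0.05],[0.1,0,0.1],[0.15,0,0.16],[0.2,0,0.22],[0.24,0,0.28],[0.28,0,0.35],[0.32,0,0.43],[0.35,0,0.5],[0.38,0,0.57],[0.4,0,0.64],[0.42,0,0.7],[0.43,0,0.76]],"roll":[0,0,0,0,0,0,0,0,0,0,0,0]}' | grep -E 'contact|eef'
python3 -m pendant '{"offset":[[0.01,0,0.03],[0.01,0,0.06],[0.01,0,0.09],[0.01,0,0.11],[0.01,0,0.13],[0.01,0,0.15],[0.01,0,0.16],[0.01,0,0.16]],"roll":[0,0,0,0,0,0,0,0]}' | grep -E 'contact|eef'
python3 -c "
from h import *
lidrel()"
```

```text
eef_pos: [0.5078, 0.2401, 0.1557]
contact_force: [-1.0, -0.1, 1.2]
eef_pos: [0.5072, 0.2404, 0.1401]
contact_force: [0.2, 1.0, 0.2]
X -0.1216 Y 0.0625 Z 0.1401 t 23.5
```

```bash
python3 -m pendant '{"offset":[[0,0,0.005],[0,0,0.01],[0,0,0.015],[0,0,0.02],[0,0,0.02]],"roll":[0,0,0,0,0]}' | grep -E 'contact|eef'
python3 -m pendant '{"offset":[[0,0,0.005],[0,0,0.01],[0,0,0.015],[0,0,0.015]],"roll":[0,0,0,0]}' | grep -E 'contact|eef'
```

```text
eef_pos: [0.5073, 0.2405, 0.1395]
contact_force: [-3.4, -1.4, 7.8]
eef_pos: [0.5074, 0.2405, 0.1394]
contact_force: [-8.2, -2.7, 16.3]
```

Hard stop at z = 0.1394, against 0.139 predicted for shut. Retreating and checking.

```bash
python3 -m pendant '{"offset":[[0,0,-0.1],[0,0,-0.3],[0,0,-0.6],[0,0,-0.95],[0,0,-0.95]],"roll":[0,0,0,0,0]}' | grep -E 'contact|eef|time'
python3 -m pendant '{"offset":[[0.4,0,0],[0.8,0,0],[0.9,0,0],[0.9,0,0],[0.9,0,0]],"roll":[0,0,0,0,0]}' | grep -E 'contact|eef|time'
python3 - <<'E'
from h import *
im=env.capture('side');T=env.capture('top')
for n,i in(('side',im),('top',T)):
  for b in blobs(i,(100,80,20),(128,255,200),300):
    q=cv2.approxPolyDP(cv2.convexHull(b),4,True).reshape(-1,2);print(n,q.tolist(),[plane(n,p,.12).round(3).tolist() for p in q] if 0<len(q)<8 else '')
for n,i,f in(('side',im,'pics/side0.png'),('top',T,'pics/top0.png')):
  d=cv2.absdiff(i,cv2.imread(f)[:,:,::-1].copy()).max(2)
  m=cv2.morphologyEx((d>40).astype(np.uint8),cv2.MORPH_OPEN,np.ones((3,3)))
  print(n,[cv2.boundingRect(c) for c in cv2.findContours(m,0,2)[0] if cv2.contourArea(c)>25])
E
```

```text
time_s: 24.9
eef_pos: [0.5101, 0.2412, 0.2378]
contact_force: [1.4, -0.5, 0.1]
time_s: 25.4
eef_pos: [0.4216, 0.2659, 0.2319]
contact_force: [0.6, 0.2, -0.4]
side [[299, 160], [339, 200], [284, 215], [252, 170]] [[0.642, 0.279, 0.12], [0.562, 0.016, 0.12], [0.402, 0.061, 0.12], [0.488, 0.324, 0.12]]
side [[161, 367], [125, 382], [0, 224], [0, 80], [123, 217], [171, 347]] [[-0.041, -0.155, 0.12], [-0.096, -0.142, 0.12], [-0.148, 0.51, 0.12], [0.119, 1.953, 0.12], [0.09, 0.335, 0.12], [-0.009, -0.128, 0.12]]
top [[198, 140], [309, 172], [289, 240], [190, 212], [180, 192]] [[0.645, 0.279, 0.12], [0.563, 0.018, 0.12], [0.406, 0.067, 0.12], [0.475, 0.294, 0.12], [0.522, 0.318, 0.12]]
side [(356, 230, 27, 26), (0, 228, 95, 67), (158, 206, 27, 27), (252, 112, 100, 104), (0, 70, 96, 148), (107, 65, 31, 67), (0, 24, 24, 11), (80, 0, 181, 157)]
top [(0, 391, 9, 9), (0, 321, 39, 30), (362, 180, 29, 28), (92, 104, 223, 296)]
```

Lid corners coincide with the box rim in both views, so it is shut. In the picture differences only the cup, the lid and the arm have changed.

```bash
python3 -c "
from cell import env
print(env.finish_job())"
```

```text
the job is handed in; nothing more can be done
None
```

The yellow cup is nested upright in the yellow stack, the lid is fully shut without slamming, and the job was handed in at about 25.5 s of the 58 s allowed; no verdict came back.

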